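# Shaker into its well of the condiment stand

## Robot

A 6-joint arm with a two-finger parallel gripper is mounted at the origin on a cart in front of the work surface, level with it; the furniture and walls round the work are solid. World frame = base frame: x ahead of the robot, y to its left, z up, the work surface at z = 0. Lengths are in m, angles in rad, forces in N, time in s.
With the tool pointing down it reaches from about 0.275 to 0.825 m from the base axis. Payload 4.9 kg.
Tool frame: the origin (TCP) lies midway between the tips of the shut fingers; the grasp point (between the pads) lies behind it (ctrl.grasp_offset is the z of the grasp point in the tool frame, in m); z points along the fingers, y is the direction in which the jaws open and shut (so a half turn about z gives the same grasp; the last joint's range is limited). The gripper opens to 85 mm and grips with 20 to 120 N. Pads are 22 mm wide; open, the fingers measure 114 mm over their backs; the gripper's body (76 mm by 85 mm) begins 54 mm behind the grasp point. The pads swing forward as they close: fully open they stand 13 mm farther back than shut.
Start: joints at [0.995, 0.326, -0.193, 1.052, 0, 1.437], TCP at [0.235, 0.497, 0.231] pointing down, gripper open.
Joint ranges: [-2.65, 2.65], [-0.97, 1.79], [-1.3, 1.35], [-1.93, 2.1], [-1.47, 1.37], [-3.14, 3.14]. Speed limits (rad/s): [2.57, 2.57, 3.14, 3.14, 3.14, 3.14].

## Interface

Orientations are given as a unit quaternion [x, y, z, w].
In Python, from plant import ctrl, optics, workorder, masks_of, mark_of gives the robot as it stands.
- The arm moves only by the tool carry_out, never from a script. Its argument "deltas" is a list of rows, each a list of 5 numbers: the closure, from 0 (fully open) to 1 (shut), then the shift along the tool's x, y, z in m, then the turn about the tool's z in rad. A call has 1 to 12 rows; each row is the pose to reach, as a shift and turn from the pose commanded when the call began, along the tool's axes at that moment; what a row does not reach only later rows make up. A row lasts 1/12 s, in which the tool goes at most 41.7 mm and 7.16 degrees, less where a joint would pass 70% of its speed; a pose out of reach is approached as far as the arm can. A call with a gripper value outside its range is refused whole. The fingers move at their own pace and stop on an object; "newtons" is the grip in N (left out, the last holds). Time passes only in rows, so rows that repeat a pose let the fingers close. It gives the time, the measured TCP pose, the force and the opening at its end, in the units of the state.
- ctrl.get_state(): the state, without advancing time (a new reading comes with each control period).
- optics.capture(name): name is "scene" or "top"; returns a dict with "frame" (420x560x3 uint8, red, green, blue), "z_map" (420x560 float32, m along the optical axis (not along the pixel's ray), 0 where there is no reading), "fx", "fy", "cx", "cy" (pixels), "R" (3x3) and "t" (3): a world point X has camera coordinates R X + t. Camera axes: x right, y down, z forward; pixel columns grow to the right and rows downward; lengths in m; the calibration is good to about 2 mm. A picture is of the moment at which its call begins.
- workorder.job_done(): hands the job in, once; it reports no verdict.
Trained networks look in the newest picture that a camera, given by its name, has taken for a name from the list of things; names that differ only in an ending like _2 or _b are one class to them, and where a whole thing is asked for, a point or a joint stands for the part that bears it (a point fixed in the world has none). Each returns a list of dicts, best first, with "score" (0 to 1); they miss things now and then, are a little off and sometimes report something else, mostly with a low value. They report only what shows in the picture. A call takes as long as a camera call. They do not tell look-alikes from the thing itself.
- masks_of(camera, target): "region" (420x560 bool, what is visible of it) and "xy" ([column, row] as shares, 0 to 1, of the picture: columns of its width, rows of its height, amid what is visible of it).
- mark_of(camera, target): "xy" ([column, row] as shares, 0 to 1, of the picture: columns of its width, rows of its height: a listed point, or the origin of a listed thing).
The state is a dict: "time": time; "joints": joint angles; "joint_velocities": joint speeds; "joint_efforts": joint torques, N m; "eef_pos": TCP position; "tool_rot": TCP orientation; "wrist_force": force on the tool from outside, world axes, zero at the start; "ft_torque": the same for the moment, N m; "finger_gap": finger opening in m.
Only numpy, scipy, OpenCV 4.12 (cv2) and the standard library are available. Lean on these libraries where they do the work, as an engineer would, in place of code of your own. Each camera call takes 0.05 s, during which the arm holds its last target. There are 200 camera calls.

## Task

Pick up the small glass shaker with the grey domed cap and put it upright into the well of the wooden condiment stand that fits it, the narrowest of the four it can go into, right down on the bottom of that well. Leave the herb jar and the steel cup where they stand.

Things in the scene. Friction and masses are not known exactly. Their poses are not given: they have to be found in the camera images.
- shaker_centre (a point): Centre of the small glass salt shaker, 45 mm above its foot; z axis up. Loose, 90 mm tall: glass body 44 mm in diameter up to 66 mm, then a grey domed cap 34 mm in diameter (66 to 90 mm above the foot), good to grip from above. It stands on the worktop in a loose row with the herb jar and the cup, in any of the three places, 0.1 m in front of a microwave oven 240 mm high.
- stand: Fixed wooden block 108 x 292 mm, 34 mm high, at any turn; origin at the centre of its underside, z up. Four empty round blind wells in a row along its y axis (x = 0): 36 mm diameter at y = -120 mm, 56 mm at y = -68, 74 mm at y = +3, 92 mm at y = +92. Each is 26 mm deep (floor 8 mm above the worktop) with a 3 mm chamfer at the mouth.
- herb_jar_centre (a point): Centre, half-way up, of a spice jar with a black cap, 41 mm in diameter, 105 mm tall; a bystander near the shaker, to be left alone.
- cup_centre (a point): Centre, half-way up, of a small plain steel cup, 52 mm in diameter at the rim, 72 mm tall; a bystander near the shaker, to be left alone.
Not all that is in view belongs to the job. What is shaped like the part that bears shaker_centre but blue, purple or red is not meant.

How it is judged:
On the way:
1. the shaker has been lifted clear of the worktop (height (world z) of shaker_centre above 0.085 m), for 0.2 s.
At the end, for the whole second after the job is handed in: The shaker stands in the 56 mm well, on its bottom: its centre within 12 mm of the well's axis along each of the stand's axes and less than 60 mm above the worktop (53 mm when seated), upright within 10 degrees, at rest and released; the herb jar and the cup are within 30 mm of where they began (x of shaker_centre in the frame of stand between -0.012 and 0.012 m and y of shaker_centre in the frame of stand between -0.08 and -0.056 m and z of shaker_centre in the frame of stand below 0.06 m and angle between shaker_centre's own z axis and vertical below 0.17 rad and linear speed of shaker below 0.03 m/s and distance of each of herb_jar_centre, cup_centre from where it was at the start of the episode below 0.03 m); the robot touches nothing.
It fails at once if the herb jar is pushed or picked up (moved more than 30 mm) (distance of herb_jar_centre from where it was at the start of the episode above 0.03 m).
It fails at once if the cup is pushed or picked up (moved more than 30 mm) (distance of cup_centre from where it was at the start of the episode above 0.03 m).
It also fails if it takes over 48 s, if anything falls off the work surface, if the arm or the gripper's body presses on something with over 40 N, if the wrist force passes 120 N, or if a joint passes its speed limit or range.

## Working session

There is one attempt and no reset: what is moved stays moved. The work goes in short steps, Python scripts to look and compute and a tool call to move; the robot and the scene stay as the last step left them, time stands still between calls to the robot, and variables do not carry over. Pictures are saved under pics/ and viewed, about 8 in all and at most 12, crops included, and the job is handed in when it is done.

Besides the shell and the picture viewer there is one more tool, called after "Call:" as name(argument=value, ...), one argument or row to a line, values as JSON. carry_out: Moves the arm, as the interface text tells. Its arguments: {"type":"object","properties":{"deltas":{"type":"array"},"newtons":{"type":"number"}},"required":["deltas"]}

```bash
mkdir -p pics
cat > h.py <<'E'
import numpy as np, cv2
from plant import ctrl, optics, workorder, masks_of, mark_of
def cap(n):
    return optics.capture(n)
def cloud(c):
    v,u=np.mgrid[0:420,0:560]; z=c["z_map"]
    P=np.stack([(u-c["cx"])/c["fx"]*z,(v-c["cy"])/c["fy"]*z,z],-1)
    return (P-c["t"])@c["R"]   # world
def px(c,X):
    p=c["R"]@np.asarray(X)+c["t"]; return p[0]/p[2]*c["fx"]+c["cx"],p[1]/p[2]*c["fy"]+c["cy"]
E
python3 - <<'E'
from h import *
np.set_printoptions(precision=3,suppress=True)
print(ctrl.get_state(),ctrl.grasp_offset)
ims=[]
for n in("scene","top"):
    c=cap(n); W=cloud(c); ims.append(c["frame"])
    print(n,"cam at",-c["R"].T@c["t"],c["fx"])
    for t in("shaker_centre","stand","herb_jar_centre","cup_centre"):
        for m in masks_of(n,t):
            r=m["region"]&(c["z_map"]>0); q=W[r]
            print(t,"mask",round(m["score"],2),np.array(m["xy"])*[560,420],r.sum(),np.median(q,0) if len(q) else None, np.percentile(q,[2,98],axis=0).ravel() if len(q) else None)
        for m in mark_of(n,t): print(t,"mark",round(m["score"],2),np.array(m["xy"])*[560,420])
    cv2.imwrite(f"pics/{n}0.png",c["frame"][...,::-1])
    np.savez(f"{n}0.npz",**c)
E
```

```text
{'time': 0.0, 'joints': array([ 0.995,  0.327, -0.194,  1.052,  0.   ,  1.437]), 'joint_velocities': array([ 0.   , -0.001,  0.001, -0.001,  0.001, -0.001]), 'joint_efforts': array([  0.001, -44.34 ,  26.244,   0.015,  -0.   ,   0.   ]), 'eef_pos': array([0.235, 0.497, 0.23 ]), 'tool_rot': array([ 0.219,  0.976, -0.001, -0.   ]), 'wrist_force': array([ 0.275, -0.361, -0.078]), 'ft_torque': array([-0.009, -0.002,  0.031]), 'finger_gap': 0.0852378998931151} -0.0187
scene cam at [-0.262 -0.515  0.85 ] 448.8091926892039
shaker_centre mask 0.69 [327.488 230.286] 401 [ 0.507 -0.111  0.049] [ 0.499 -0.124  0.002  0.526 -0.091  0.087]
shaker_centre mask 0.67 [331.128 259.308] 428 [ 0.415 -0.177  0.05 ] [ 0.408 -0.191  0.006  0.434 -0.157  0.088]
shaker_centre mask 0.64 [351.288 239.4  ] 444 [ 0.499 -0.18   0.05 ] [ 0.49  -0.196 -0.001  0.58  -0.135  0.087]
shaker_centre mask 0.53 [281.512 213.612] 291 [0.485 0.012 0.057] [0.478 0.001 0.004 0.506 0.029 0.087]
shaker_centre mark 0.87 [282.52  212.184]
shaker_centre mark 0.79 [327.6   256.788]
shaker_centre mark 0.78 [322.504 226.212]
shaker_ce
[... 1050 characters left out ...]
r_centre mark 0.82 [319.592 191.898]
shaker_centre mark 0.8 [346.808 197.988]
shaker_centre mark 0.72 [345.52 228.9 ]
shaker_centre mark 0.71 [272.888 201.684]
stand mask 0.62 [168.504 194.418] 4653 [0.507 0.295 0.029] [0.386 0.179 0.002 0.628 0.409 0.037]
stand mark 0.71 [169.176 194.082]
herb_jar_centre mask 0.81 [300.72  219.912] 297 [ 0.445 -0.046  0.103] [ 0.431 -0.066  0.     0.467 -0.026  0.109]
herb_jar_centre mark 0.61 [298.592 217.812]
cup_centre mask 0.69 [399.28  221.802] 398 [ 0.449 -0.311  0.032] [ 0.421 -0.328 -0.     0.468 -0.279  0.073]
cup_centre mask 0.49 [168.504 195.09 ] 4563 [0.508 0.294 0.029] [0.386 0.18  0.002 0.627 0.409 0.037]
cup_centre mark 0.59 [397.376 220.794]
```

Run:
```python
import cv2,numpy as np
a=cv2.imread("pics/scene0.png"); b=cv2.imread("pics/top0.png")
cv2.imwrite("pics/v1.png",cv2.resize(a[150:310,180:430],(800,512),interpolation=cv2.INTER_CUBIC))
cv2.imwrite("pics/v2.png",cv2.resize(b[110:290,100:430],(800,436),interpolation=cv2.INTER_CUBIC))
```

```text
(no output)
```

View pics/v1.png

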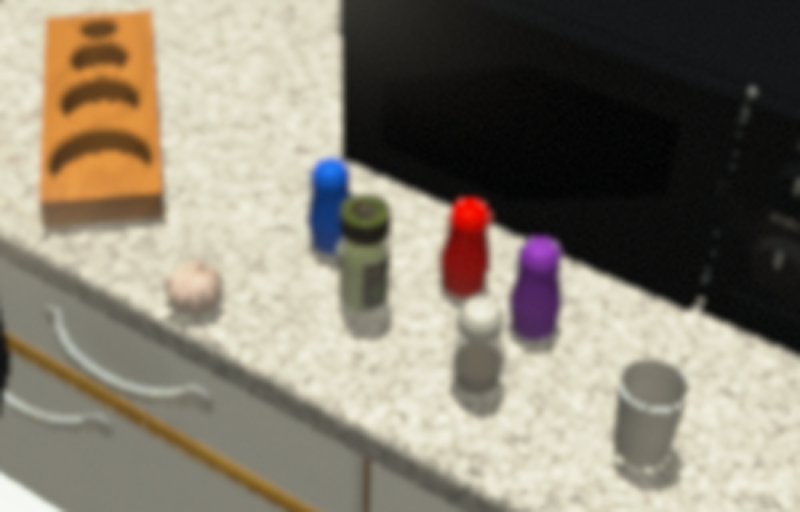

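View pics/v2.png

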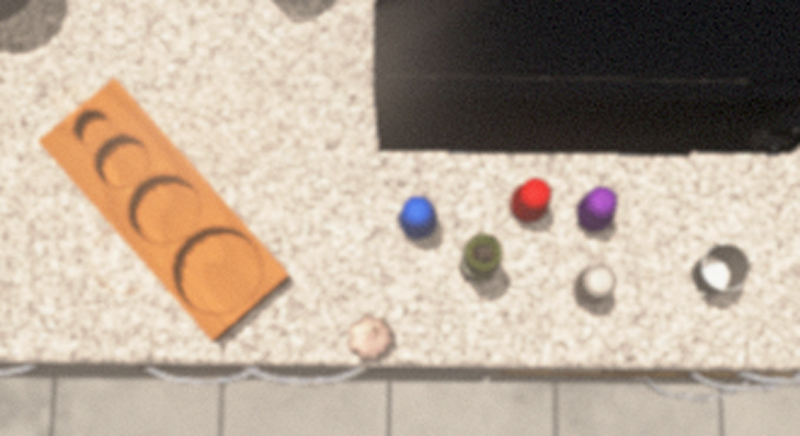

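View pics/scene0.png

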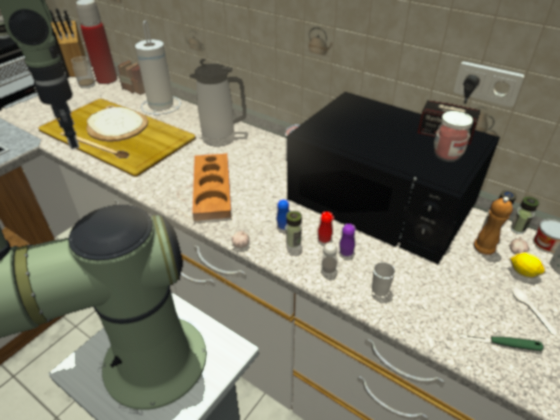

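The scene and top views show four shaker-shaped things:
- Blue: scene (282,213), top (269,202).
- Red: scene (327,230), top (324,197).
- Purple: scene (351,239), top (344,197).
- Clear glass with a grey cap: scene (331,258), top (346,230).

Only the last one fits the description, and the enlarged crop confirms it. The herb jar is at top (300,219), and the cup is at top (399,221). The stand's narrow wells are at its far-left end. Next I'll measure the poses.

```bash
cat > meas.py <<'E'
from h import *
from scipy.optimize import least_squares
from scipy.spatial.transform import Rotation as Rr
np.set_printoptions(precision=4,suppress=True)
def fitc(q,r):
    return least_squares(lambda p:np.hypot(q[:,0]-p[0],q[:,1]-p[1])-r,q[:,:2].mean(0)+[.01,0],loss="soft_l1",f_scale=.002).x
def stand_pose(c):
    W=cloud(c); m=(W[...,0]>.33)&(W[...,0]<.68)&(W[...,1]>.13)&(W[...,1]<.45)
    top=(m&(abs(W[...,2]-.034)<.007)&(c["frame"][...,0].astype(int)>c["frame"][...,2]+60))
    q=W[top]; (cx,cy),(w,h),a=cv2.minAreaRect((q[:,:2]*1000).astype(np.float32))
    # model fit: minimise points outside the rectangle & in wells
    wells=np.array([[-.120,.018],[-.068,.028],[.003,.037],[.092,.046]])
    def cost(p):
        d=q[:,:2]-p[:2]; s,k=np.sin(p[2]),np.cos(p[2])
        x=d[:,0]*k+d[:,1]*s; y=-d[:,0]*s+d[:,1]*k
        o=[np.maximum(abs(x)-.054,0),np.maximum(abs(y)-.146,0)]
        for wy,r in wells: o.append(np.maximum(r-np.hypot(x,y-wy),0))
        return np.concatenate(o)
    best=min((least_squares(cost,[cx/1000,cy/1000,np.radians(a)+t],loss="soft_l1",f_scale=.003) for t in np.arange(4)*np.pi/2),key=lambda r:r.cost)
    p=best.x; w=p[:2]+.068*np.array([np.sin(p[2]),-np.cos(p[2])])
    return (w_,h_) if False else (p,w,best.cost,(w,h),(cx,cy,w,h),len(q),np.median(q[:,2]))
E
python3 - <<'E'
from meas import *
for n in("scene","top"):
    c=dict(np.load(n+"0.npz")); W=cloud(c)
    m=(np.hypot(W[...,0]-.425,W[...,1]+.165)<.035)&(W[...,2]>.01)
    q=W[m]
    hi=q[q[:,2]>.068]; print(n,"cap n",len(hi),"mid",(hi[:,:2].min(0)+hi[:,:2].max(0))/2,hi[:,:2].max(0)-hi[:,:2].min(0),"fit",fitc(hi[hi[:,2]<.082],.017),"zmax",hi[:,2].max())
    lo=q[(q[:,2]<.055)]; print("body n",len(lo),fitc(lo,.022))
    print("stand",stand_pose(c))
    for nm,x,y in(("herb",.447,-.05),("cup",.447,-.305)):
        m=(np.hypot(W[...,0]-x,W[...,1]-y)<.04)&(W[...,2]>.06); print(nm,(W[m].min(0)+W[m].max(0))/2)
    m=(W[...,1]<.0)&(W[...,1]>-.35)&(W[...,2]>.12)&(W[...,2]<.22)&(W[...,0]>.45); print("microwave x",np.percentile(W[m][:,0],2) if m.any() else None)
s=ctrl.get_state(); print(Rr.from_quat(s["tool_rot"]).as_matrix())
E
```

```text
scene cap n 147 mid [ 0.425  -0.1716] [0.0321 0.0307] fit [ 0.4283 -0.1695] zmax 0.0905583474253125
body n 222 [ 0.4311 -0.1692]
stand (array([0.5076, 0.2916, 2.311 ]), array([0.5578, 0.3374]), np.float64(8.965645420228988e-05), (array([0.5578, 0.3374]), 107.92594909667969), (508.59808349609375, 293.31256103515625, array([0.5578, 0.3374]), 107.92594909667969), 1160, np.float64(0.03131027029003652))
herb [ 0.45   -0.0488  0.0833]
cup [ 0.4465 -0.3046  0.0667]
microwave x 0.5597371724092632
top cap n 146 mid [ 0.4255 -0.1678] [0.0313 0.0315] fit [ 0.4272 -0.1701] zmax 0.09251030186083764
body n 76 [ 0.4292 -0.1714]
stand (array([0.5082, 0.2947, 2.3117]), array([0.5584, 0.3406]), np.float64(6.799196414380668e-06), (array([0.5584, 0.3406]), 108.16931915283203), (508.67559814453125, 295.16650390625, array([0.5584, 0.3406]), 108.16931915283203), 2480, np.float64(0.03256546676745547))
herb [ 0.4507 -0.0462  0.0861]
cup [ 0.4451 -0.3039  0.0676]
microwave x 0.5589363030822292
[[-0.904   0.4276  0.0001]
 [ 0.4276  0.904   0.0001]
 [-0.      0.0001 -1.    ]]
```

Call:
carry_out(
  deltas=[
    [0, -0.0275, -0.0312, 0, 0],
    [0, -0.055, -0.0624, 0, 0],
    [0, -0.0825, -0.0936, 0, 0],
    [0, -0.11, -0.1248, 0, 0],
    [0, -0.1375, -0.156, 0, 0],
    [0, -0.165, -0.1872, 0, 0],
    [0, -0.1925, -0.2184, 0, 0],
    [0, -0.22, -0.2496, 0, 0],
    [0, -0.2475, -0.2808, 0, 0],
    [0, -0.275, -0.312, 0, 0],
    [0, -0.3025, -0.3432, 0, 0],
    [0, -0.33, -0.3744, 0, 0],
  ],
  newtons=30,
)

```text
time: 1.9
eef_pos: [0.3736, 0.0156, 0.2317]
tool_rot: [0.219, 0.976, 0.0, 0.001]
wrist_force: [2.1, -0.1, 0.0]
finger_gap: 0.0852
```

Call:
carry_out(
  deltas=[
    [0, -0.0257, -0.0291, 0, 0],
    [0, -0.0514, -0.0582, 0, 0],
    [0, -0.0771, -0.0874, 0, 0],
    [0, -0.1028, -0.1165, 0, 0],
    [0, -0.1284, -0.1456, 0, 0],
    [0, -0.1284, -0.1456, 0.03, 0],
    [0, -0.1284, -0.1456, 0.055, 0],
    [0, -0.1284, -0.1456, 0.07, 0],
    [0, -0.1284, -0.1456, 0.07, 0],
    [0, -0.1284, -0.1456, 0.07, 0],
  ],
)

```text
time: 2.73
eef_pos: [0.4267, -0.1686, 0.161]
tool_rot: [0.219, 0.976, 0.0, -0.001]
wrist_force: [0.5, -0.6, 0.2]
finger_gap: 0.0856
```

Run:
```python
from meas import *
s=ctrl.get_state(); print(s["eef_pos"],s["joints"])
M=Rr.from_quat(s["tool_rot"]).as_matrix()
d=np.array([.427,-.1695,.066])-s["eef_pos"]; print("tool delta",M.T@d)
c=cap("scene"); f=c["frame"]
cv2.imwrite("pics/v4.png",cv2.resize(f[180:310,240:430,::-1],(760,520),interpolation=cv2.INTER_CUBIC))
```

```text
[ 0.4267 -0.1686  0.161 ] [-0.5375  0.2261 -0.5262  0.8202  0.     -0.0955]
tool delta [-0.0008 -0.0007  0.095 ]
```

View pics/v4.png

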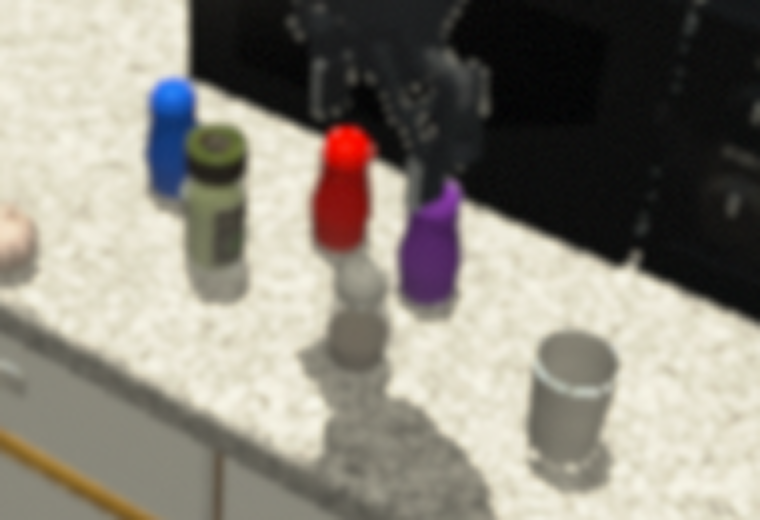

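The gripper (dark, crop (400,90)) hangs above the grey-capped shaker at crop (360,300). Nothing has been disturbed and the neighbours are clear. Next I descend and grip the cap.

Call:
carry_out(
  deltas=[
    [0, -0.001, -0.001, 0.03, 0],
    [0, -0.001, -0.001, 0.06, 0],
    [0, -0.001, -0.001, 0.085, 0],
    [0, -0.001, -0.001, 0.095, 0],
    [0, -0.001, -0.001, 0.095, 0],
    [1, -0.001, -0.001, 0.095, 0],
    [1, -0.001, -0.001, 0.095, 0],
    [1, -0.001, -0.001, 0.095, 0],
    [1, -0.001, -0.001, 0.095, 0],
    [1, -0.001, -0.001, 0.095, 0],
    [1, -0.001, -0.001, 0.095, 0],
    [1, -0.001, -0.001, 0.095, 0],
  ],
  newtons=40,
)

```text
time: 3.78
eef_pos: [0.4289, -0.1708, 0.0677]
tool_rot: [0.219, 0.976, -0.0, 0.001]
wrist_force: [-0.3, 1.0, 7.4]
finger_gap: 0.0314
```

Call:
carry_out(
  deltas=[
    [1, 0, 0, 0, 0],
    [1, 0, 0, 0, 0],
    [1, 0, 0, 0, 0],
    [1, 0, 0, -0.01, 0],
    [1, 0, 0, -0.02, 0],
    [1, 0, 0, -0.03, 0],
    [1, 0, 0, -0.03, 0],
    [1, 0, 0, -0.03, 0],
  ],
)

```text
time: 4.45
eef_pos: [0.4282, -0.1705, 0.0969]
tool_rot: [0.219, 0.976, -0.0, 0.001]
wrist_force: [-0.4, 0.3, -1.3]
finger_gap: 0.0317
```

Run:
```python
from meas import *
s=ctrl.get_state(); print(s["eef_pos"],s["finger_gap"],s["wrist_force"])
c=cap("scene"); f=c["frame"]
cv2.imwrite("pics/v5.png",cv2.resize(f[180:310,240:430,::-1],(760,520),interpolation=cv2.INTER_CUBIC))
```

```text
[ 0.4282 -0.1705  0.0969] 0.031747777572611 [-0.414   0.3075 -1.2801]
```

View pics/v5.png

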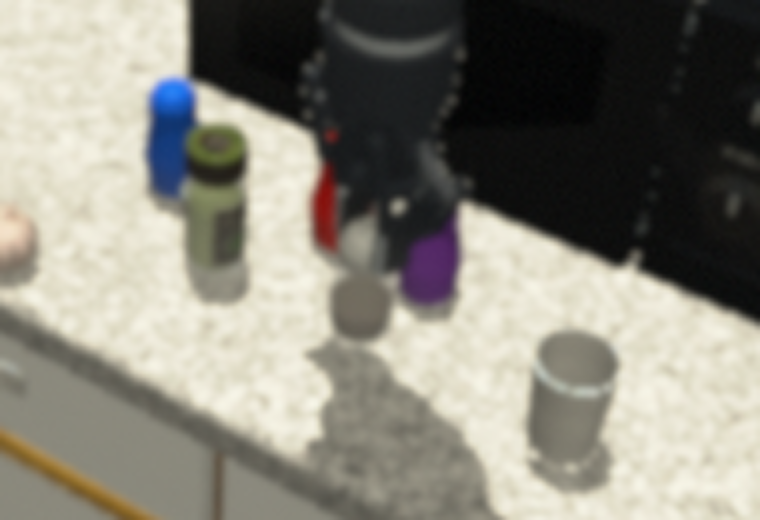

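The shaker hangs upright in the jaws (crop (360,290)), off the worktop. The herb jar, cup and decoys haven't moved. Next I lift it high and carry it over.

Call:
carry_out(
  deltas=[
    [1, 0, 0, -0.03, 0],
    [1, 0, 0, -0.06, 0],
    [1, 0, 0, -0.09, 0],
    [1, 0, 0, -0.12, 0],
    [1, 0, 0, -0.135, 0],
    [1, 0, 0, -0.135, 0],
    [1, 0.01, 0.025, -0.135, 0],
    [1, 0.02, 0.05, -0.135, 0],
    [1, 0.03, 0.075, -0.135, 0],
    [1, 0.04, 0.1, -0.135, 0],
    [1, 0.05, 0.125, -0.135, 0],
    [1, 0.06, 0.15, -0.135, 0],
  ],
)

```text
time: 5.5
eef_pos: [0.4365, -0.0075, 0.2294]
tool_rot: [0.219, 0.976, -0.0, -0.001]
wrist_force: [-0.4, 0.4, 0.2]
finger_gap: 0.0314
```

Call:
carry_out(
  deltas=[
    [1, 0.01, 0.025, 0, 0],
    [1, 0.02, 0.05, 0, 0],
    [1, 0.03, 0.075, 0, 0],
    [1, 0.04, 0.1, 0, 0],
    [1, 0.05, 0.13, 0, 0],
    [1, 0.058, 0.15, 0, 0],
    [1, 0.055, 0.18, 0, 0],
    [1, 0.052, 0.21, 0, 0],
    [1, 0.049, 0.24, 0, 0],
    [1, 0.046, 0.27, 0, 0],
    [1, 0.043, 0.3, 0, 0],
    [1, 0.042, 0.32, 0, 0],
  ],
)

```text
time: 6.5
eef_pos: [0.5368, 0.3002, 0.2285]
tool_rot: [0.219, 0.976, -0.0, -0.001]
wrist_force: [0.1, -0.7, 0.6]
finger_gap: 0.0312
```

Call:
carry_out(
  deltas=[
    [1, 0, 0.02, 0, 0],
    [1, -0.001, 0.035, 0, 0],
    [1, -0.002, 0.046, 0, 0],
    [1, -0.002, 0.046, 0.03, 0],
    [1, -0.002, 0.046, 0.06, 0],
    [1, -0.002, 0.046, 0.08, 0],
    [1, -0.002, 0.046, 0.09, 0],
    [1, -0.002, 0.046, 0.09, 0],
    [1, -0.002, 0.046, 0.09, 0],
  ],
)

```text
time: 7.25
eef_pos: [0.5574, 0.3387, 0.1403]
tool_rot: [0.219, 0.976, -0.001, -0.001]
wrist_force: [0.6, 0.3, -0.8]
finger_gap: 0.0312
```

```bash
cat > chk.py <<'E'
from meas import *
import sys
s=ctrl.get_state(); print(s["eef_pos"],s["finger_gap"],s["wrist_force"])
M=Rr.from_quat(s["tool_rot"]).as_matrix()
print("to well, tool",M.T@(np.array([.5582,.339,0])-s["eef_pos"]))
for n in("scene","top"):
    c=cap(n); W=cloud(c); f=c["frame"].astype(int)
    print(n,"shaker",[ (np.round(m["xy"]*np.array([560,420])),round(m["score"],2)) for m in masks_of(n,"shaker_centre")][:6])
    m=(np.hypot(W[...,0]-.558,W[...,1]-.339)<.06)&(W[...,2]>.045)&(W[...,2]<.25)
    z0=s["eef_pos"][2]
    g=m&(W[...,2]<z0-.012)
    q=W[g]
    if len(q)>15: print("body",len(q),q.min(0),q.max(0),fitc(q,.022))
    u,v=map(int,px(c,[.558,.339,.08])); k=(80,60)
    cr=c["frame"][max(0,v-55):v+55,max(0,u-70):u+70,::-1]
    cv2.imwrite(f"pics/{sys.argv[1]}_{n}.png",cv2.resize(cr,None,fx=2.8,fy=2.8,interpolation=cv2.INTER_CUBIC))
a,b=[cv2.imread(f"pics/{sys.argv[1]}_{n}.png") for n in("scene","top")]
h=min(a.shape[0],b.shape[0]); cv2.imwrite(f"pics/{sys.argv[1]}.png",np.hstack([a[:h],b[:h]])[:, :800])
E
python3 chk.py v6
```

```text
[0.5574 0.3387 0.1403] 0.031231540883360533 [ 0.5648  0.2918 -0.8399]
to well, tool [-0.0007  0.0008  0.1403]
scene shaker [(array([328., 228.]), 0.84), (array([280., 212.]), 0.78), (array([350., 240.]), 0.65), (array([209., 148.]), 0.57)]
body 219 [0.5316 0.3143 0.07  ] [0.5742 0.3505 0.1279] [0.5593 0.3393]
top shaker [(array([272., 201.]), 0.81), (array([321., 194.]), 0.8), (array([144., 177.]), 0.67), (array([345., 198.]), 0.48)]
body 75 [0.536  0.3201 0.0773] [0.5533 0.3584 0.1274] [0.5605 0.34  ]
```

View pics/v6.png

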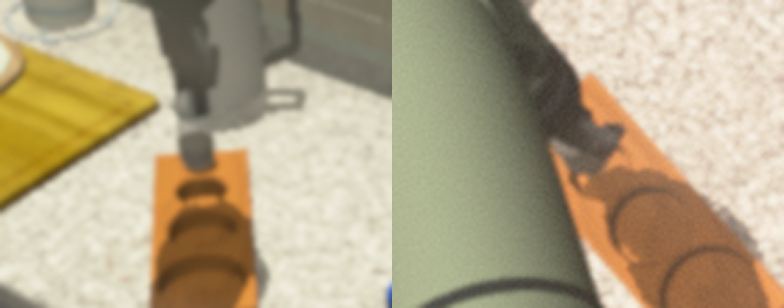

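The left half (scene) shows the shaker in the jaws at crop (197,150). It hangs over the stand's narrow end, behind the 56 mm well's visible rim at (200,190). In the top view the arm partly hides it. The body fit at (0.560, 0.3395) agrees with the well axis at (0.558, 0.339) within 2 mm. Now lowering.

Call:
carry_out(
  deltas=[
    [1, 0, 0, 0.015, 0],
    [1, 0, 0, 0.03, 0],
    [1, 0, 0, 0.038, 0],
    [1, 0, 0, 0.044, 0],
    [1, 0, 0, 0.05, 0],
    [1, 0, 0, 0.055, 0],
    [1, 0, 0, 0.058, 0],
    [1, 0, 0, 0.058, 0],
    [1, 0, 0, 0.058, 0],
  ],
)

```text
time: 8.2
eef_pos: [0.558, 0.3391, 0.0835]
tool_rot: [0.219, 0.976, 0.0, 0.0]
wrist_force: [0.3, -0.7, -0.6]
finger_gap: 0.0314
```

No contact force, so it's in the well. About 8 mm to go.

Call:
carry_out(
  deltas=[
    [1, 0, 0, 0.002, 0],
    [1, 0, 0, 0.004, 0],
    [1, 0, 0, 0.006, 0],
    [1, 0, 0, 0.0075, 0],
    [1, 0, 0, 0.0075, 0],
    [1, 0, 0, 0.0075, 0],
  ],
)

```text
time: 8.7
eef_pos: [0.558, 0.3391, 0.0759]
tool_rot: [0.219, 0.976, 0.0, 0.0]
wrist_force: [-0.3, -0.5, -0.1]
finger_gap: 0.0317
```

Call:
carry_out(
  deltas=[
    [1, 0, 0, 0.001, 0],
    [1, 0, 0, 0.0015, 0],
    [1, 0, 0, 0.0015, 0],
  ],
)

```text
time: 8.95
eef_pos: [0.5584, 0.3392, 0.0757]
tool_rot: [0.219, 0.976, 0.0, 0.001]
wrist_force: [-2.0, -1.0, 8.4]
finger_gap: 0.0315
```

The force rose to 8.4 N at TCP z 0.0757. I expected 0.0755 for a seated shaker, so it's on the well floor. Releasing and retreating straight up.

Call:
carry_out(
  deltas=[
    [0.5, 0, 0, -0.001, 0],
    [0.3, 0, 0, -0.001, 0],
    [0, 0, 0, -0.001, 0],
    [0, 0, 0, -0.001, 0],
    [0, 0, 0, -0.001, 0],
    [0, 0, 0, -0.001, 0],
    [0, 0, 0, -0.02, 0],
    [0, 0, 0, -0.05, 0],
    [0, 0, 0, -0.08, 0],
    [0, 0, 0, -0.11, 0],
    [0, 0, 0, -0.14, 0],
    [0, 0, 0, -0.15, 0],
  ],
)

```text
time: 9.95
eef_pos: [0.5599, 0.34, 0.2295]
tool_rot: [0.219, 0.976, 0.002, 0.003]
wrist_force: [-0.6, 1.0, 1.2]
finger_gap: 0.0852
```

Call:
carry_out(
  deltas=[
    [0, 0, -0.04, 0, 0],
    [0, 0, -0.08, 0, 0],
    [0, 0, -0.12, 0, 0],
    [0, 0, -0.16, 0, 0],
    [0, 0, -0.2, 0, 0],
    [0, 0, -0.24, 0, 0],
    [0, 0, -0.28, 0, 0],
    [0, 0, -0.28, 0, 0],
    [0, 0, -0.28, 0, 0],
    [0, 0, -0.28, 0, 0],
  ],
)

```text
time: 10.78
eef_pos: [0.4385, 0.0859, 0.2242]
tool_rot: [0.219, 0.976, 0.0, 0.0]
wrist_force: [0.2, -0.3, -0.3]
finger_gap: 0.0855
```

```bash
python3 chk.py v7
python3 - <<'E'
from meas import *
for n in("scene","top"):
    c=cap(n); W=cloud(c)
    m=(np.hypot(W[...,0]-.558,W[...,1]-.339)<.035)&(W[...,2]>.042)&(W[...,2]<.2)
    q=W[m]; print(n,len(q),"zmax",q[:,2].max(),"cap",fitc(q[(q[:,2]>.076)&(q[:,2]<.092)],.017),"body",fitc(q[q[:,2]<.068],.022))
    for nm,x,y in(("herb",.447,-.05),("cup",.447,-.305)):
        m=(np.hypot(W[...,0]-x,W[...,1]-y)<.04)&(W[...,2]>.06); print(nm,(W[m].min(0)+W[m].max(0))/2 if m.any() else None)
E
```

```text
[0.4385 0.0859 0.2242] 0.08553258903118073 [ 0.1906 -0.2674 -0.2851]
to well, tool [0.0004 0.2798 0.2244]
scene shaker [(array([351., 242.]), 0.75), (array([209., 161.]), 0.68), (array([281., 212.]), 0.68), (array([326., 230.]), 0.6)]
body 189 [0.5372 0.3172 0.0454] [0.5733 0.3487 0.0972] [0.5619 0.3438]
top shaker [(array([347., 196.]), 0.79), (array([321., 193.]), 0.55), (array([273., 203.]), 0.54)]
body 237 [0.5382 0.3201 0.0451] [0.5773 0.3569 0.0997] [0.5631 0.3456]
scene 205 zmax 0.09769216680980748 cap [0.5578 0.3403] body [0.5606 0.3416]
herb [ 0.4508 -0.0491  0.0839]
cup [ 0.446  -0.3047  0.0667]
top 249 zmax 0.10054797881705514 cap [0.5575 0.3409] body [0.56   0.3434]
herb [ 0.451  -0.0461  0.0865]
cup [ 0.4452 -0.3037  0.068 ]
```

View pics/v7.png

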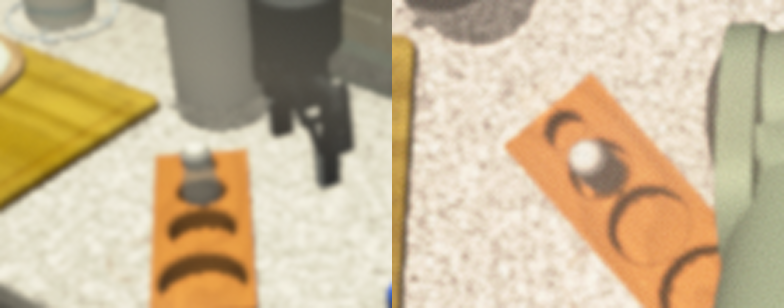

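Both views show the shaker upright in the second-narrowest well, at scene crop (200,175) and top crop (595,165). The 36 mm well beside it is empty, and the gripper is clear.

```bash
python3 -c "
from plant import workorder; print(workorder.job_done())"
```

```text
the job is handed in; nothing more can be done
None
```

I picked up the grey-capped glass shaker, put it upright into the 56 mm well of the wooden stand, released it and handed the job in at about 11 s. No verdict was reported, so what follows is from my own last checks.

- **Position:** the cap and body fits put its centre at about (0.558–0.560, 0.340–0.343) m. The well axis is at about (0.558, 0.339), so it is within about 5 mm.
- **Depth:** the top of the cap measures 98–100 mm above the worktop, and 98 mm is expected when seated. The wrist force rose to 8.4 N at the floor height I had worked out.
- **Upright:** both views show it standing straight. I didn't measure its tilt directly.
- **Bystanders:** the herb jar and cup measure within 1 mm of where they started.
- **Robot:** the gripper is fully open and well clear of everything.

**Disagreements:** in the last top picture the trained network missed the shaker, though the scene view and depth data showed it. The two cameras differ by 2–3 mm on the stand and shaker positions, about their calibration error. A rougher circle fit that mixed cap and body points put the centre up to 8 mm from the well axis, still within the 12 mm limit; I relied on the separate cap and body fits.

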